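# Work the tight vent plug out of the bench kiln's lid

## Robot

A 6-joint arm with a two-finger parallel gripper is mounted at the origin on the work surface. World frame = base frame: x ahead of the robot, y to its left, z up, the work surface at z = 0. Lengths are in m, angles in degrees, forces in N, time in s.
With the tool pointing down it reaches from about 0.25 to 0.85 m from the base axis. Payload 12.5 kg.
Tool frame: the origin (TCP) lies between the finger pads; the fingertips stand 22 mm ahead of it and the grasp point (between the pads) lies 3 mm ahead of it; z points along the fingers, x is the direction in which the jaws open and shut, and the axes are right-handed (so a half turn about z gives the same grasp; the last joint's range is limited). The gripper opens to 93 mm and grips with 3 to 60 N. Pads are 15 mm wide; open, the fingers measure 128 mm over their backs; the gripper's body (75 mm by 188 mm) begins 65 mm behind the grasp point.
Start: joints at [67.517, 20.094, 94.641, -0, 65.266, -4.847], TCP at [0.167, 0.524, 0.241] pointing down, gripper open.
Joint ranges: [-157.81, 157.81], [-45, 120.19], [0.68, 151.7], [-89.99, 269.99], [4.06, 180], [-164.3, 164.3]. Speed limits (degrees/s): [127.2, 127.2, 159.86, 180, 180, 180].

## Interface

Orientations are given as a 3x3 rotation matrix whose columns are the frame's x, y, z axes.
In Python, from bench import arm gives the robot as it stands. The module is installed in compiled form; this text tells all that it offers.
- The arm moves only by the tool carry_out, never from a script. Its argument "deltas" is text: rows parted by semicolons, each of 5 numbers parted by spaces: the shift along the tool's x, y, z in mm, then the turn about the tool's z in degrees, then the opening in per cent of the stroke, from 0 (shut) to 100 (fully open). A call has 1 to 20 rows; each row is the pose to reach, as a shift and turn from the pose commanded when the call began, along the tool's axes at that moment; what a row does not reach only later rows make up. A row lasts 1/12 s, in which the tool goes at most 41.7 mm and 7.16 degrees, less where a joint would pass 70% of its speed; a pose out of reach is approached as far as the arm can. A call with a gripper value outside its range is refused whole. The fingers move at their own pace and stop on an object; "squeeze" is the grip in N (left out, the last holds). Time passes only in rows, so rows that repeat a pose let the fingers close. It gives the time, the measured TCP pose, the force and the opening at its end, in the units of the state.
- arm.get_obs(): the state, without advancing time (a new reading comes with each control period).
- arm.capture(name): name is "side" or "top" or "wrist"; returns a dict with "img" (384x512x3 uint8, red, green, blue), "mtx" (3x3 intrinsics, pixels), "k1" (the pictures are not rectified: a ray, as slopes to the right and down, at radius r is drawn at 1 + k1 r^2 times it, then the intrinsics apply), "view" (4x4, takes a point from world to camera coordinates); the wrist camera has in their place "T_tool_cam" (4x4, takes a point from camera to tool coordinates, whose origin is the TCP and whose axes are the tool frame's). Camera axes: x right, y down, z forward; pixel columns grow to the right and rows downward; lengths in m; the calibration is good to about 2 mm. A picture is of the moment at which its call begins: read the wrist's pose just before it. There is no depth.
- arm.close_job(): hands the job in, once; it reports no verdict.
Trained networks look in a picture, given as the dict that the camera call returned (one of the last four; its "shot" number tells which), for a name from the list of things; names that differ only in an ending like _2 or _b are one class to them, and where a whole thing is asked for, a point or a joint stands for the part that bears it (a point fixed in the world has none). Each returns a list of dicts, best first, with "confidence" (0 to 1); they miss things now and then, are a little off and sometimes report something else, mostly with a low value. They report only what shows in the picture. A call takes as long as a camera call.
- arm.boxes_of(picture, query): "rect" ([centre column, centre row, width, height] in pixels, round what is visible of it).
- arm.tip_of(picture, query): "uv" ([column, row] in pixels: a listed point, or the origin of a listed thing).
The state is a dict: "clock": time; "joint_positions": joint angles; "joint_vel": joint speeds; "tau": joint torques, N m; "ee_pos": TCP position; "tcp_rot": TCP orientation; "contact_force": force on the tool from outside, world axes, zero at the start; "moment": the same for the moment, N m; "width": finger opening in m.
Only numpy, scipy, OpenCV 4.12 (cv2) and the standard library are available. Lean on these libraries where they do the work, as an engineer would, in place of code of your own. Each camera call takes 0.05 s, during which the arm holds its last target.

## Task

Stop the little bench kiln from its control box: press the blue unlock key, then the red stop key, then the green confirm key, one at a time and each let up again before the next, without pressing the yellow key. Then take the vent plug in the kiln's lid by its grip and, as it sits too tight for a straight pull, which would only lift the lid, rock it clearly over to one side and the other, towards its two leaf springs, until it works free, keeping the lid shut. Finish still holding the plug in the gripper, upright and just clear of the lid straight above its hole, so that the damp air can leave and the plug can go straight back; leave the bowl, the kiln post and the jar alone.

Things in the scene. Friction and masses are not known exactly. Their poses are not given: they have to be found in the camera images.
- kiln: square benchtop test kiln, sheet-metal jacket, 280 x 280 mm, 240 mm high with its lid shut, fixed to the bench; origin at the centre of its underside; x towards the back, where the lid is hinged, y to the left of someone facing the kiln, z up
- kiln_lid (a joint): opening angle of the cream brick lid (280 x 280 x 50 mm, 2.3 kg, resting by its own weight), hinged along the kiln's back edge; 0 shut, grows as it lifts, in rad. A pull of about 23 N up at the plug lifts it
- vent (a point): centre of the vent hole level with the lid's upper face (240 mm above the bench, mid-lid); axes as the kiln's. Hole 54 (x) x 45 (y) mm, 50 deep. On its left and right (+y, -y) a steel leaf spring, its nose 8 mm below the lid's face and 18 mm from the middle, presses the plug's flank with about 27 N; each nose grips by friction with about 16 N
- plug: brown fireclay vent plug, 0.2 kg, loose, pushed home in the hole; origin at the centre of its foot, 44 mm below the lid's face at the start; z up, x and y as the kiln's. From the foot up: a tapered nose, 25 mm wide (y) at the foot and 18 high; parallel flanks 36 mm apart (y), 50 long (x), up to 44 mm; a collar 68 x 28 mm, 8 thick, lying on the lid; the grip (see plug_handle)
- plug_handle (a point): middle of the plug's grip, an upright blade 50 mm along x, 14 mm thick along y, from 52 to 92 mm above the foot; this point is 75 mm above the foot. The plug has room to lean 0.2 rad to either side (y). As it leans, one flank slides up past its spring while the other stays, so it may rise up to 18 mm per rad of swing; after 18 mm the springs let go
- console: grey sloping control box of the kiln with a black panel and small green display, 130 (x) x 210 (y) mm, 54 mm high in front and 78 mm behind, fixed to the bench; origin at the centre of its underside, x towards its back, y to the left; the panel slopes 0.18 rad down to the front (-x). A row of four round keys along y, 46 mm apart: from the left blue, red, green, yellow
- key_blue (a joint): travel of the blue unlock key (leftmost), m: 0 up, 0.006 fully down; counts as pressed beyond 0.0035; a spring returns it, about 5 N fully down. All keys are alike
- key_red (a joint): travel of the red stop key (second from the left)
- key_green (a joint): travel of the green confirm key (third from the left)
- key_yellow (a joint): travel of the yellow program key (rightmost), not to be pressed
- key_blue_top (a point): centre of the top of the blue key, 24 mm in diameter, standing 6 mm above a grey ring 40 mm in diameter; it moves with the key; z along the key's axis, 0.18 rad off vertical
- key_red_top (a point): centre of the top of the red key
- key_green_top (a point): centre of the top of the green key
- key_yellow_top (a point): centre of the top of the yellow key
- bowl: unfired grey clay bowl, 110 mm across the rim, 72 mm high, loose, by itself to the left of the work; origin under its centre; not to be disturbed
- post: cream kiln post, a cylinder 38 mm across and 100 mm high, standing loose on the right; origin under its centre; not to be disturbed
- jar: blue stoneware jar with a black cap, 68 mm across, 110 mm high, loose, behind the gap between kiln and console; origin under its centre; not to be disturbed

How it is judged (in metres and radians):
On the way, in this order (a step that is already met when the one before it is completed fails the run):
1. the blue key is pressed, alone (value of joint key_blue above 0.0035 m and value of joint each of key_red, key_green, key_yellow below 0.0015 m), for 0.05 s.
2. then the red key is pressed, alone (value of joint key_red above 0.0035 m and value of joint each of key_blue, key_green, key_yellow below 0.0015 m), for 0.05 s.
3. then the green key is pressed, alone (value of joint key_green above 0.0035 m and value of joint each of key_blue, key_red, key_yellow below 0.0015 m), for 0.05 s.
4. then the plug, still well in its hole, is leaned clearly (over 3 degrees) to the left (angle between plug's own z axis and vertical above 0.05 rad and y of plug_handle in the frame of vent above 0.0015 m and z of plug in the frame of vent below -0.008 m), for 0.05 s.
5. and leaned clearly to the right, still well in its hole (angle between plug's own z axis and vertical above 0.05 rad and y of plug_handle in the frame of vent below -0.0015 m and z of plug in the frame of vent below -0.008 m), for 0.05 s.
At the end, for the whole second after the job is handed in: the gripper holds the plug at rest and upright (within about 11 degrees), its foot 2 to 45 mm above the lid's face and within 25 mm of straight above the hole's centre, touching no part of the kiln; the lid is shut and all keys are up (z of plug in the frame of vent between 0.002 and 0.045 m and horizontal distance between plug and vent below 0.025 m and angle between plug's own z axis and vertical below 0.2 rad and contact force between the fingers and plug above 1 N and contact force between plug and kiln below 0.1 N and linear speed of plug below 0.02 m/s and value of joint kiln_lid below 0.015 rad and value of joint each of key_blue, key_red, key_green, key_yellow below 0.0015 m); the arm keeps its last pose, push and grip.
It fails at once if the lid is lifted (more than 0.05 rad, 7 mm at the plug) (value of joint kiln_lid above 0.05 rad).
It fails at once if the yellow key is pressed (value of joint key_yellow above 0.003 m).
It fails at once if two keys are down at once (value of joint each of key_blue, key_red above 0.003 m or value of joint each of key_blue, key_green above 0.003 m or value of joint each of key_blue, key_yellow above 0.003 m or value of joint each of key_red, key_green above 0.003 m or value of joint each of key_red, key_yellow above 0.003 m or value of joint each of key_green, key_yellow above 0.003 m).
It fails at once if a bowl, the kiln post or the jar is pushed away (over 20 mm) or tipped (distance of any of bowl, post, jar from where it was at the start of the episode above 0.02 m or angle between any of bowl, post, jar's own z axis and vertical above 0.35 rad).
It also fails if it takes over 67 s, if anything falls off the work surface, if the arm or the gripper's body presses on something with over 40 N, if the wrist force passes 120 N, or if a joint passes its speed limit or range.

## Working session

There is one attempt and no reset: what is moved stays moved. The work goes in short steps, Python scripts to look and compute and a tool call to move; the robot and the scene stay as the last step left them, time stands still between calls to the robot, and variables do not carry over. Pictures are saved under pics/ and viewed, and the job is handed in when it is done.

Besides the shell and the picture viewer there is one more tool, called as name(argument=value, ...) on one line, values as JSON. carry_out: Moves the arm, as the interface text tells. Its arguments: {"type":"object","properties":{"deltas":{"type":"string"},"squeeze":{"type":"number"}},"required":["deltas"]}

```bash
mkdir -p pics; ls
cat > h.py <<'E'
import numpy as np, cv2
from bench import arm
def shot(n,f):
    o=arm.get_obs(); d=arm.capture(n); cv2.imwrite('pics/'+f+'.png',d['img'][:,:,::-1]); 
    if n=='wrist':
        T=np.eye(4);T[:3,:3]=o['tcp_rot'];T[:3,3]=o['ee_pos']
        C=T@np.array(d['T_tool_cam']); d['V']=np.linalg.inv(C)
    else: d['V']=np.array(d['view'])
    return d
def ray(d,uv):
    K=np.array(d['mtx']); k=d['k1']
    x=np.array([(uv[0]-K[0,2])/K[0,0],(uv[1]-K[1,2])/K[1,1]]); u=x.copy()
    for _ in range(30): u=x/(1+k*(u@u))
    C=np.linalg.inv(d['V']); r=C[:3,:3]@np.array([u[0],u[1],1]); return C[:3,3],r/np.linalg.norm(r)
def onz(d,uv,z):
    o,r=ray(d,uv); return o+r*(z-o[2])/r[2]
def tri(obs):
    A=np.zeros((3,3));b=np.zeros(3)
    for d,uv in obs:
        o,r=ray(d,uv);P=np.eye(3)-np.outer(r,r);A+=P;b+=P@o
    p=np.linalg.solve(A,b)
    return p,[float(np.linalg.norm((np.eye(3)-np.outer(ray(d,uv)[1],ray(d,uv)[1]))@(p-ray(d,uv)[0]))) for d,uv in obs]
def proj(d,p):
    q=d['V']@np.append(p,1);u=q[:2]/q[2];u=u*(1+d['k1']*(u@u));K=np.array(d['mtx']);return [K[0,0]*u[0]+K[0,2],K[1,1]*u[1]+K[1,2]]
E
python3 - <<'E'
from h import *
np.set_printoptions(precision=4,suppress=True)
o=arm.get_obs(); print(o)
D={n:shot(n,n+'0') for n in('side','top','wrist')}
for q in ['key_blue_top','key_red_top','key_green_top','key_yellow_top','plug_handle','vent','plug','kiln','console','bowl','post','jar']:
    c={}
    for n,d in D.items():
        r=arm.tip_of(d,q)
        if r: c[n]=(r[0]['uv'],round(r[0]['confidence'],2))
    print(q,c)
    ob=[(D[n],c[n][0]) for n in c if c[n][1]>.4]
    if len(ob)>1: print('   ',*tri(ob))
E
```

```text
pics
{'clock': 0.0, 'joint_positions': array([67.5175, 20.1246, 94.6767,  0.0019, 65.2657, -4.8483]), 'joint_vel': array([ 0.0378,  0.0647, -0.0085,  0.0704,  0.1059, -0.0069]), 'tau': array([ -0.001 , -49.7305, -28.5267,   0.0699,   0.0255,  -0.0001]), 'ee_pos': array([0.1665, 0.5239, 0.2401]), 'tcp_rot': array([[ 0.303 ,  0.953 , -0.0005],
       [ 0.953 , -0.303 , -0.0011],
       [-0.0012, -0.0001, -1.    ]]), 'contact_force': array([-0.2348,  0.668 ,  0.265 ]), 'moment': array([-0.0307, -0.0347,  0.0518]), 'width': 0.0929362106057803}
key_blue_top {'side': ([293.6, 124.1], 0.58), 'top': ([167.4, 238.8], 0.44)}
    [0.5236 0.2726 0.0714] [0.0014971501805392557, 0.0014971501805392817]
key_red_top {'top': ([185.2, 236.2], 0.53)}
key_green_top {'side': ([280.1, 144.0], 0.6), 'top': ([209.1, 235.9], 0.71)}
    [0.5449 0.1574 0.1198] [0.022072751953270752, 0.022072751953270978]
key_yellow_top {'side': ([188.0, 228.4], 0.35), 'top': ([210.3, 233.3], 0.57)}
plug_handle {'side': ([291.7, 238.3], 0.74), 'top': ([339.1, 219.6], 0.66)}
    [ 0.6873 -0.1158  0.4057] [0.1370073844730789, 0.13
[... 151 characters left out ...]
676282813]
plug {'side': ([188.0, 224.6], 0.68), 'top': ([332.7, 224.4], 0.86)}
    [ 0.5684 -0.2     0.1892] [0.00576655086131502, 0.0057665508613150345]
kiln {'side': ([291.1, 242.5], 0.25), 'top': ([113.3, 239.0], 0.52)}
console {'side': ([286.9, 152.3], 0.59), 'top': ([190.9, 228.3], 0.8)}
    [ 0.5595  0.2135 -0.0004] [0.0002196573652997938, 0.00021965736529971913]
bowl {'side': ([330.4, 101.9], 0.93), 'top': ([111.3, 238.2], 0.72)}
    [ 0.5231  0.479  -0.0345] [0.0037488197987431008, 0.0037488197987430583]
post {'side': ([116.7, 273.5], 0.78)}
jar {'side': ([292.6, 238.6], 0.79), 'top': ([249.8, 165.3], 0.83)}
    [ 0.7766  0.0233 -0.021 ] [0.0015378483063958766, 0.001537848306395908]
```

Run:
```python
import cv2,numpy as np
a=cv2.imread('pics/side0.png');b=cv2.imread('pics/top0.png')
cv2.imwrite('pics/s2.png',cv2.resize(a,(800,600)));cv2.imwrite('pics/t2.png',cv2.resize(b,(800,600)))
```

```text
(no output)
```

View pics/s2.png

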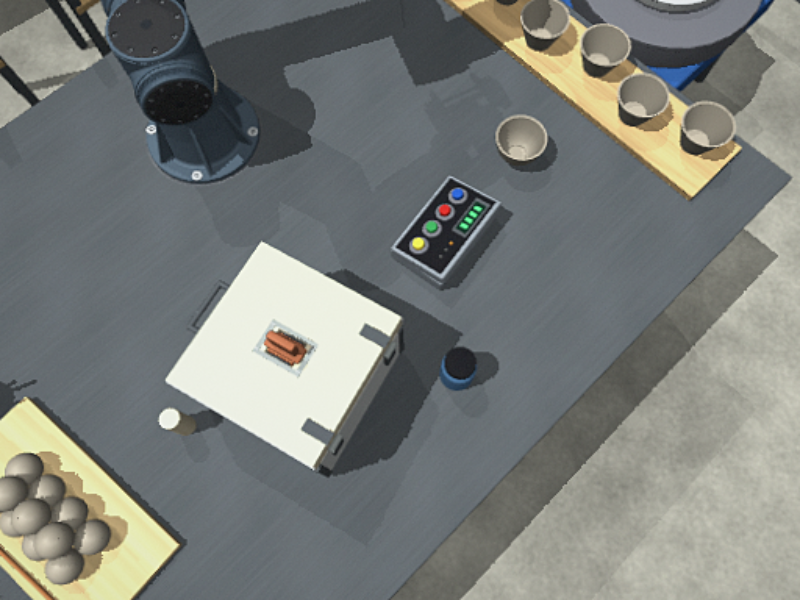

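View pics/t2.png

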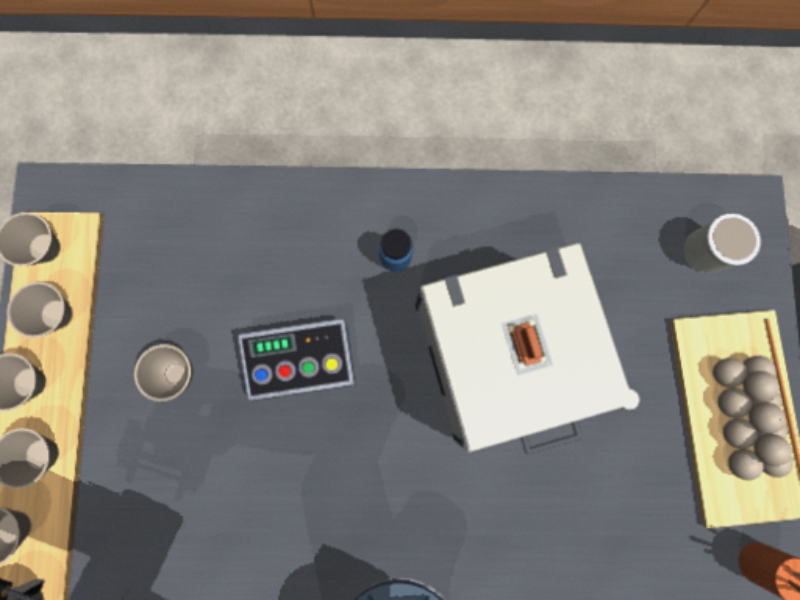

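View pics/wrist0.png

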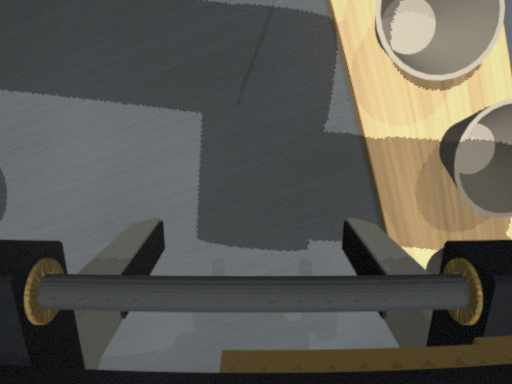

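The side view shows the keys running blue (457,194) to yellow (418,244), and the kiln's plug at (285,345). The top view has the keys at (261,375) to (331,364), and the plug at (527,343). I'll take exact centroids by colour.

```bash
cat > loc.py <<'E'
from h import *
np.set_printoptions(precision=4,suppress=True)
D={n:shot(n,n+'1') for n in('side','top')}
guess={'side':[(457,194),(445,210),(431,228),(418,244)],'top':[(261,375),(285,371),(308,367),(331,364)]}
hues=[(105,130),(170,190),(50,80),(22,35)]
K=[]
for i in range(4):
    ob=[]
    for n in D:
        g=np.array(guess[n][i])/1.5625
        hsv=cv2.cvtColor(D[n]['img'],cv2.COLOR_RGB2HSV).astype(int)
        H=hsv[...,0]; H=np.where(H<10,H+180,H) if i==1 else H
        yy,xx=np.mgrid[:384,:512]
        m=(H>=hues[i][0])&(H<=hues[i][1])&(hsv[...,1]>100)&(hsv[...,2]>60)&(np.hypot(xx-g[0],yy-g[1])<8)
        ob.append((D[n],(xx[m].mean(),yy[m].mean())));print(n,m.sum(),ob[-1][1])
    p,e=tri(ob);K.append(p);print(i,p,e)
K=np.array(K);d=(K[0]-K[3])
print('spacing',np.linalg.norm(np.diff(K,axis=0),axis=1),'y dir yaw',np.degrees(np.arctan2(-d[0],d[1])),'mean',K.mean(0))
# lid corners
cs={'side':[(263,242),(402,319),(316,470),(166,381)],'top':[(469,451),(422,286),(581,244),(632,405)]}
C=[]
for a,b in zip(cs['side'],cs['top']):
    p,e=tri([(D['side'],np.array(a)/1.5625),(D['top'],np.array(b)/1.5625)]);C.append(p);print(p,e)
for n in cs:
  P=np.array([onz(D[n],np.array(q)/1.5625,.24) for q in cs[n]]);print(n,P.mean(0),[np.degrees(np.arctan2(*(P[j]-P[i])[1::-1])) for i,j in((0,1),(3,2))],np.linalg.norm(P-np.roll(P,1,0),axis=1))
E
python3 loc.py
```

```text
side 47 (np.float64(292.48936170212767), np.float64(123.7872340425532))
top 51 (np.float64(166.66666666666666), np.float64(239.54901960784315))
0 [0.5204 0.2735 0.0692] [0.0003919756803174231, 0.0003919756803172303]
side 43 (np.float64(284.1162790697674), np.float64(134.02325581395348))
top 51 (np.float64(181.68627450980392), np.float64(237.2156862745098))
1 [0.5279 0.2277 0.0713] [0.0006069231351742969, 0.0006069231351743424]
side 42 (np.float64(275.95238095238096), np.float64(144.83333333333334))
top 43 (np.float64(196.8372093023256), np.float64(234.8139534883721))
2 [0.5359 0.1824 0.0702] [0.0003280328678367341, 0.00032803286783669375]
side 51 (np.float64(267.3529411764706), np.float64(155.52941176470588))
top 50 (np.float64(211.74), np.float64(232.52))
3 [0.5433 0.137  0.0706] [0.0005660919157205899, 0.000566091915720652]
spacing [0.0465 0.046  0.046 ] y dir yaw 9.540249045615303 mean [0.5319 0.2052 0.0703]
[ 0.3984 -0.1074  0.2305] [0.0011627807571559312, 0.0011627807571558328]
[ 0.6699 -0.0301  0.2295] [0.0002572708501124934, 0.0002572708501126039]
[ 0.7505 -0.3021  0.2291] [0.004271419726477029, 0.00427141972647722]
[ 0.475  -0.3802  0.2271] [0.001327464767758335, 0.0013274647677583387]
side [ 0.5779 -0.2039  0.24  ] [np.float64(15.747981947379152), np.float64(16.212417055159975)] [0.2808 0.2792 0.2786 0.2848]
top [ 0.5715 -0.2035  0.24  ] [np.float64(16.02453533514303), np.float64(15.298055089575188)] [0.2792 0.28   0.2827 0.2804]
```

carry_out(deltas="-131.5 413.3 0 -27 0;-131.5 413.3 0 -27 0;-131.5 413.3 0 -27 0;-131.5 413.3 0 -27 0;-131.5 413.3 0 -27 0;-131.5 413.3 0 -27 0;-131.5 413.3 0 -27 0;-131.5 413.3 0 -27 0;-131.5 413.3 0 -27 0;-131.5 413.3 0 -27 0;-131.5 413.3 0 -27 0;-131.5 413.3 0 -27 0;-131.5 413.3 0 -27 0;-131.5 413.3 0 -27 0;-131.5 413.3 80 -27 0;-131.5 413.3 80 -27 0;-131.5 413.3 80 -27 0;-131.5 413.3 80 -27 0", squeeze=20)

```text
clock: 3.55
ee_pos: [0.5192, 0.2742, 0.1602]
tcp_rot: [[-0.164, 0.986, -0.003], [0.986, 0.164, -0.001], [-0.001, -0.003, -1.0]]
contact_force: [0.0, 0.3, 0.1]
width: 0.0002
```

Run:
```python
from h import *
np.set_printoptions(precision=4,suppress=True)
d=shot('wrist','w1');o=arm.get_obs()
K=[[.5204,.2735,.0702],[.5279,.2277,.0702],[.5359,.1824,.0702],[.5433,.137,.0702]]
im=cv2.imread('pics/w1.png')
for k in K: 
    u=proj(d,k);print(u);cv2.drawMarker(im,(int(u[0]),int(u[1])),(255,255,255))
cv2.imwrite('pics/w1m.png',im)
for q in ['key_blue_top','key_red_top','key_green_top','key_yellow_top']:
    r=arm.tip_of(d,q)
    for e in r[:2]: print(q,e['uv'],e['confidence'],onz(d,e['uv'],.0702))
```

```text
[np.float64(252.1996131672427), np.float64(198.05340729001492)]
[np.float64(187.11724740243636), np.float64(197.89549506473733)]
[np.float64(123.73049453221904), np.float64(198.43809186950162)]
[np.float64(62.356985981747016), np.float64(198.09537827497908)]
key_blue_top [249.3, 202.1] 0.63 [0.5237 0.2719 0.0702]
key_red_top [185.7, 200.4] 0.6 [0.5299 0.2269 0.0702]
key_green_top [117.7, 200.5] 0.87 [0.5382 0.1781 0.0702]
key_yellow_top [56.3, 200.6] 0.57 [0.546  0.1324 0.0702]
```

View pics/w1m.png

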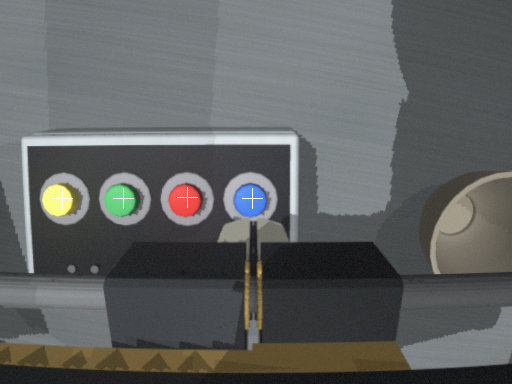

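The wrist view confirms the keys to within about 2 mm, with blue at (250,200) and red at (185,200).

carry_out(deltas="-1.3 1.8 30 0 0;-1.3 1.8 58 0 0;-1.3 1.8 63 0 0;-1.3 1.8 63 0 0;-1.3 1.8 63 0 0")

```text
clock: 4.22
ee_pos: [0.523, 0.2728, 0.0991]
tcp_rot: [[-0.163, 0.987, 0.001], [0.987, 0.163, 0.0], [0.0, 0.001, -1.0]]
contact_force: [-1.0, -0.3, 2.0]
width: 0.0005
```

carry_out(deltas="0 0 3 0 0;0 0 5 0 0;0 0 5 0 0")

```text
clock: 4.47
ee_pos: [0.5239, 0.2731, 0.0939]
tcp_rot: [[-0.163, 0.987, 0.004], [0.987, 0.163, 0.001], [0.001, 0.004, -1.0]]
contact_force: [3.2, 1.6, 5.3]
width: 0.0008
```

carry_out(deltas="0 0 1 0 0;0 0 1 0 0")

```text
clock: 4.63
ee_pos: [0.5241, 0.2731, 0.0934]
tcp_rot: [[-0.163, 0.987, 0.004], [0.987, 0.163, 0.002], [0.001, 0.004, -1.0]]
contact_force: [2.6, 0.1, 10.6]
width: 0.0007
```

carry_out(deltas="0 0 -10 0 0;0 0 -35 0 0;0 0 -35 0 0")

```text
clock: 4.88
ee_pos: [0.524, 0.2733, 0.1306]
tcp_rot: [[-0.163, 0.987, 0.004], [0.987, 0.163, 0.002], [0.001, 0.004, -1.0]]
contact_force: [0.5, 1.0, 0.4]
width: 0.0007
```

```bash
cat > kw.py <<'E'
from h import *
import sys
np.set_printoptions(precision=4,suppress=True)
d=shot('wrist',sys.argv[1]);o=arm.get_obs();print(o['ee_pos'],o['contact_force'])
hsv=cv2.cvtColor(d['img'],cv2.COLOR_RGB2HSV).astype(int)
for i,(nm,h) in enumerate(zip(['b','r','g','y'],[(105,130),(170,190),(50,80),(22,35)])):
    H=hsv[...,0]; H=np.where(H<10,H+180,H) if i==1 else H
    m=((H>=h[0])&(H<=h[1])&(hsv[...,1]>110)&(hsv[...,2]>60)).astype(np.uint8)
    n,l,s,c=cv2.connectedComponentsWithStats(m)
    if n>1:
        j=1+np.argmax(s[1:,4]);print(nm,s[j],c[j],onz(d,c[j],.0755))
E
python3 kw.py w2
```

```text
[0.5234 0.2731 0.1289] [ 1.8499 -0.7976 -0.1585]
b [234 187  38  38 989] [252.0111 204.4408] [0.5193 0.2717 0.0755]
r [ 159  188   39   38 1130] [178.0345 205.9708] [0.5276 0.2272 0.0755]
g [  87  188   39   37 1043] [104.953  206.3423] [0.5354 0.1822 0.0755]
y [  17  188   42   37 1181] [ 37.2549 205.5555] [0.5422 0.1387 0.0755]
```

View pics/w2.png

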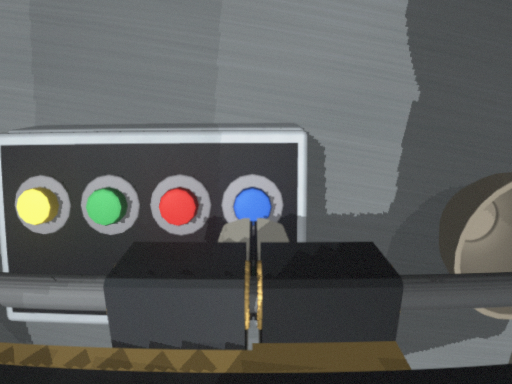

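All keys are up again, with red at (178,206). Next I press red.

carry_out(deltas="-46 -3 0 0 0;-46 -3 0 0 0;-46 -3 0 0 0;-46 -3 26 0 0;-46 -3 29 0 0;-46 -3 32 0 0;-46 -3 34 0 0;-46 -3 34 0 0")

```text
clock: 5.6
ee_pos: [0.5267, 0.227, 0.0929]
tcp_rot: [[-0.163, 0.987, -0.001], [0.987, 0.163, -0.0], [-0.0, -0.001, -1.0]]
contact_force: [-3.6, -2.0, 3.2]
width: 0.0004
```

carry_out(deltas="0 0 1.5 0 0;0 0 1.5 0 0")

```text
clock: 5.77
ee_pos: [0.5269, 0.2271, 0.0925]
tcp_rot: [[-0.163, 0.987, -0.001], [0.987, 0.163, -0.0], [-0.0, -0.001, -1.0]]
contact_force: [-6.9, -3.6, 13.1]
width: 0.0003
```

Red has bottomed out. Now up and over to green.

carry_out(deltas="0 0 -10 0 0;0 0 -35 0 0;0 0 -35 0 0;-46 0 -35 0 0;-46 0 -35 0 0;-46 0 -35 0 0")

```text
clock: 6.27
ee_pos: [0.535, 0.1803, 0.1266]
tcp_rot: [[-0.161, 0.987, 0.001], [0.987, 0.161, 0.0], [0.0, 0.001, -1.0]]
contact_force: [-0.4, 0.1, -0.6]
width: 0.0006
```

```bash
python3 kw.py w3
```

```text
[0.5348 0.1812 0.1264] [0.3264 0.2533 0.6459]
b [ 382  196   42   38 1216] [402.3191 214.116 ] [0.5205 0.2699 0.0755]
r [ 310  196   40   39 1181] [329.4488 214.7079] [0.5279 0.2256 0.0755]
g [236 197  38  34 671] [254.7884 209.377 ] [0.5317 0.1805 0.0755]
y [ 161  197   39   38 1129] [180.2011 215.5509] [0.5428 0.1367 0.0755]
```

carry_out(deltas="0 0 26 0 0;0 0 29 0 0;0 0 32 0 0;0 0 34 0 0;0 0 35 0 0;0 0 35 0 0")

```text
clock: 6.82
ee_pos: [0.5344, 0.1821, 0.0925]
tcp_rot: [[-0.163, 0.987, -0.0], [0.987, 0.163, 0.0], [0.0, -0.0, -1.0]]
contact_force: [-6.6, 0.1, 12.7]
width: 0.0002
```

Green has bottomed out. Lifting up high, then over to the plug with the jaws along the kiln's x.

carry_out(deltas="0 0 -10 0 0;0 0 -50 0 0;0 0 -90 0 0;0 0 -130 0 0;0 0 -170 0 0;0 0 -210 0 0;0 0 -250 0 0;0 0 -275 0 0;0 0 -275 0 0")

```text
clock: 7.57
ee_pos: [0.5356, 0.182, 0.373]
tcp_rot: [[-0.163, 0.987, 0.01], [0.987, 0.163, 0.002], [0.001, 0.01, -1.0]]
contact_force: [1.2, 0.1, 0.3]
width: 0.0006
```

carry_out(deltas="-388 -25 0 83.5 0;-388 -25 0 83.5 0;-388 -25 0 83.5 0;-388 -25 0 83.5 0;-388 -25 0 83.5 0;-388 -25 0 83.5 0;-388 -25 0 83.5 50;-388 -25 0 83.5 100;-388 -25 0 83.5 100;-388 -25 0 83.5 100;-388 -25 0 83.5 100;-388 -25 0 83.5 100;-388 -25 0 83.5 100;-388 -25 0 83.5 100;-388 -25 0 83.5 100;-388 -25 0 83.5 100")

```text
clock: 8.9
ee_pos: [0.5731, -0.2052, 0.3662]
tcp_rot: [[0.961, 0.276, 0.0], [0.276, -0.961, -0.0], [0.0, 0.0, -1.0]]
contact_force: [-0.9, -0.5, -0.8]
width: 0.0625
```

Run:
```python
from h import *
np.set_printoptions(precision=4,suppress=True)
o=arm.get_obs();print(o['ee_pos'],o['tcp_rot'],o['joint_positions'])
d=shot('wrist','w4')
for q,z in [('plug_handle',.271),('vent',.24),('plug',.196)]:
    for e in arm.tip_of(d,q)[:2]: print(q,e['uv'],e['confidence'],onz(d,e['uv'],z))
t=shot('top','t4'); cv2.imwrite('pics/t4c.png',cv2.resize(t['img'][120:320,230:430,::-1],(800,800))[:600])
```

```text
[ 0.5731 -0.2052  0.3662] [[ 0.9612  0.2758  0.    ]
 [ 0.2758 -0.9612 -0.    ]
 [ 0.      0.     -1.    ]] [-24.078   21.2699  75.3677   0.0004  83.3614 -40.0887]
plug_handle [252.0, 197.9] 0.7 [ 0.5733 -0.2081  0.271 ]
plug [253.9, 171.5] 0.94 [ 0.5739 -0.2046  0.196 ]
```

View pics/w4.png

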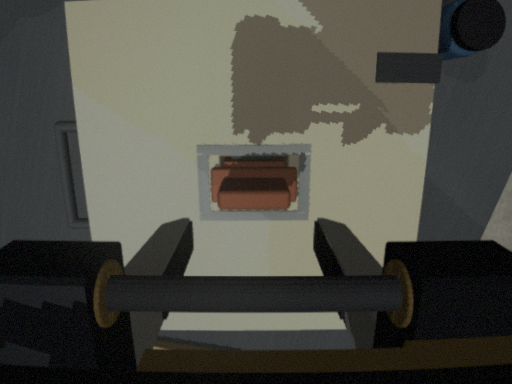

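The wrist view shows the plug squarely between the fingers, its collar spanning columns 211–297 at rows 168–202. I'll overlay the model for an exact fit.

```bash
cat > fit.py <<'E'
from h import *
import sys
np.set_printoptions(precision=4,suppress=True)
d=shot('wrist',sys.argv[1])
cx,cy,yaw=map(float,sys.argv[2:5]); y=np.radians(yaw);R=np.array([[np.cos(y),-np.sin(y)],[np.sin(y),np.cos(y)]])
im=cv2.resize(d['img'][:,:,::-1],None,fx=3,fy=3,interpolation=cv2.INTER_CUBIC)
for a,b,z,c in[(25,7,.288,(255,255,0)),(34,14,.248,(0,255,0)),(27,22.5,.24,(0,0,255)),(140,140,.24,(255,0,255))]:
    pts=[]
    for sx,sy in((1,1),(1,-1),(-1,-1),(-1,1)):
        w=R@np.array([sx*a,sy*b])/1000+[cx,cy]; pts.append(np.array(proj(d,[w[0],w[1],z]))*3)
    cv2.polylines(im,[np.array(pts,int)],True,c,1)
v=np.array(proj(d,[cx,cy,.26]))*3;x0=int(max(0,min(v[0]-300,1536-600)));y0=int(max(0,v[1]-240));
cv2.imwrite('pics/'+sys.argv[1]+'f.png',im[y0:y0+480,x0:x0+600])
E
python3 fit.py w5 .573 -.2045 15.8
```

```text
(no output)
```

View pics/w5f.png

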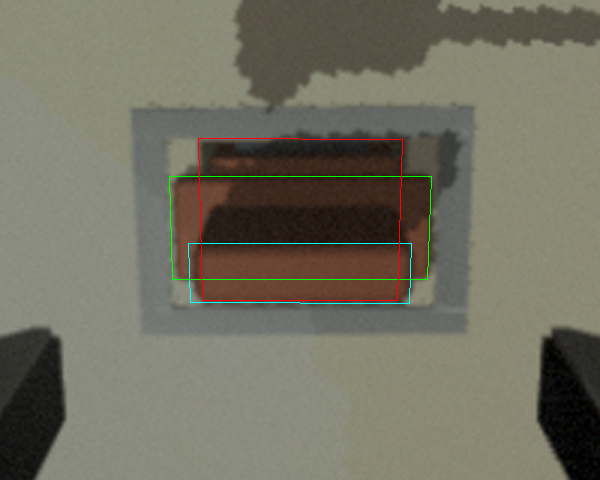

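carry_out(deltas="1 0 30 0 100;1 0 60 0 100;1 0 85 0 100;1 0 91 0 100;1 0 91 0 100;1 0 91 0 100")

```text
clock: 9.7
ee_pos: [0.5745, -0.2055, 0.2764]
tcp_rot: [[0.962, 0.273, 0.001], [0.273, -0.962, -0.0], [0.001, 0.001, -1.0]]
contact_force: [-0.0, 0.3, 0.5]
width: 0.093
```

```bash
python3 fit.py w6 .574 -.205 15.8; python3 -c "
from h import *
o=arm.get_obs();print(o['ee_pos'],o['contact_force'],o['width'])
d=shot('side','s6');cv2.imwrite('pics/s6c.png',cv2.resize(d['img'][140:310,90:290,::-1],(700,595),interpolation=2))"
```

```text
[ 0.57472045 -0.20552689  0.2769747 ] [ 0.22342989  0.06903478 -0.09663726] 0.09304244463392325
```

View pics/w6.png

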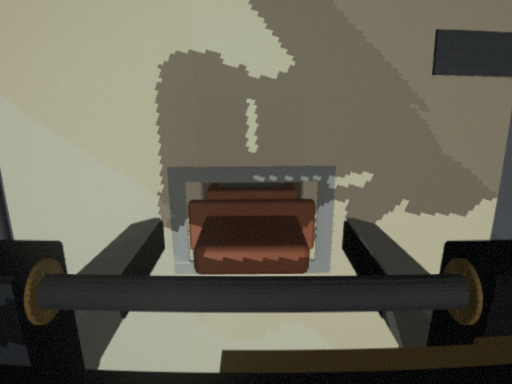

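View pics/s6c.png

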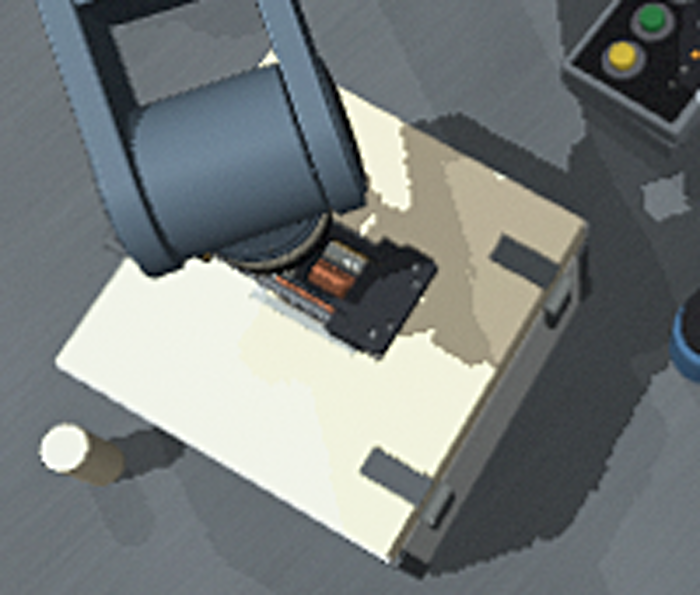

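The fingers straddle the blade, so I close.

carry_out(deltas="0 0 1.5 0 100;0 0 1.5 0 40;0 0 1.5 0 40;0 0 1.5 0 40;0 0 1.5 0 40;0 0 1.5 0 40;0 0 1.5 0 40;0 0 1.5 0 40", squeeze=30)

```text
clock: 10.47
ee_pos: [0.574, -0.2053, 0.2736]
tcp_rot: [[0.962, 0.273, -0.0], [0.273, -0.962, 0.0], [-0.0, -0.0, -1.0]]
contact_force: [1.2, 0.1, -0.3]
width: 0.0513
```

carry_out(deltas="0 -1 0 0 20;0 -2 -0.5 0 20;0 -3 -1 0 20;0 -4 -1 0 20;0 -4 -1 0 20")

```text
clock: 10.88
ee_pos: [0.5729, -0.2028, 0.2738]
tcp_rot: [[0.962, 0.273, -0.0], [0.273, -0.962, -0.003], [-0.001, 0.003, -1.0]]
contact_force: [3.8, -12.2, -10.1]
width: 0.05
```

```bash
cat > st.py <<'E'
from h import *
import sys
np.set_printoptions(precision=4,suppress=True)
o=arm.get_obs();R=o['tcp_rot'];print(o['clock'],o['ee_pos'],'F tool',R.T@o['contact_force'],'M tool',R.T@o['moment'],o['width'])
if len(sys.argv)>1: shot('wrist',sys.argv[1])
E
python3 st.py w7
```

```text
10.8833 [ 0.5729 -0.2028  0.2738] F tool [ 0.3397 12.7137 10.1547] M tool [-2.281  -0.1418 -0.1192] 0.05000110801239755
```

View pics/w7.png

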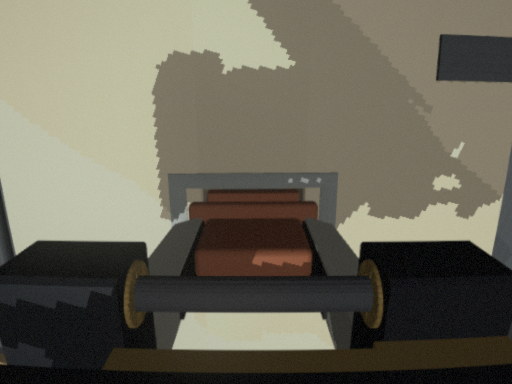

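carry_out(deltas="0 -1 0 0 20;0 -2 -0.5 0 20;0 -3 -0.7 0 20;0 -4 -1 0 20;0 -4 -1 0 20")

```text
clock: 11.35
ee_pos: [0.5719, -0.1993, 0.2749]
tcp_rot: [[0.962, 0.273, 0.0], [0.273, -0.962, -0.003], [-0.001, 0.003, -1.0]]
contact_force: [1.4, -11.9, -9.4]
width: 0.0497
```

```bash
python3 st.py w8;python3 -c "
import cv2
a=cv2.imread('pics/w6.png');b=cv2.imread('pics/w8.png')
cv2.imwrite('pics/w68.png',cv2.hconcat([cv2.resize(x[140:300,150:350],(400,320)) for x in(a,b)]))"
```

```text
11.35 [ 0.5719 -0.1993  0.2749] F tool [-1.8781 11.8295  9.3968] M tool [-2.5237 -0.3344 -0.1146] 0.04967300549147523
```

View pics/w68.png

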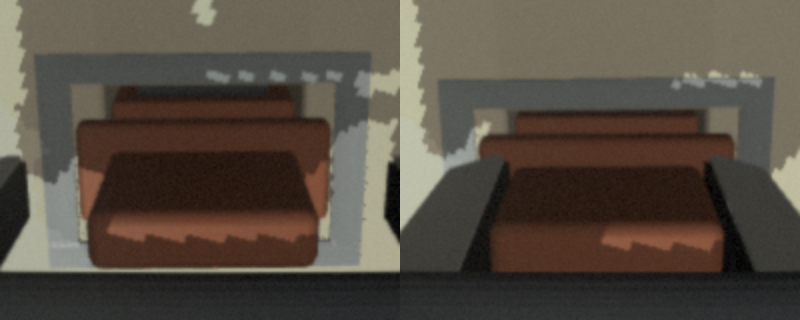

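carry_out(deltas="0 1.5 0 0 20;0 3 -0.3 0 20;0 4.5 -0.6 0 20;0 6 -1 0 20;0 6 -1 0 20")

```text
clock: 11.82
ee_pos: [0.5729, -0.2026, 0.2753]
tcp_rot: [[0.962, 0.273, -0.003], [0.273, -0.962, 0.002], [-0.002, -0.003, -1.0]]
contact_force: [-1.0, 1.6, -16.5]
width: 0.0495
```

```bash
python3 st.py
```

```text
11.8167 [ 0.5729 -0.2026  0.2753] F tool [-0.4564 -1.7623 16.5442] M tool [ 0.3629 -0.0881 -0.0524] 0.049518206500877134
```

carry_out(deltas="0 1.5 0 0 20;0 3 0 0 20;0 4.5 0 0 20;0 6 0 0 20;0 6 0 0 20")

```text
clock: 12.23
ee_pos: [0.5743, -0.2073, 0.2762]
tcp_rot: [[0.962, 0.274, -0.003], [0.274, -0.962, 0.004], [-0.002, -0.005, -1.0]]
contact_force: [-5.9, 9.5, -9.9]
width: 0.0499
```

```bash
python3 st.py
```

```text
12.2333 [ 0.5743 -0.2073  0.2762] F tool [ -3.0165 -10.7107   9.9126] M tool [ 2.2043 -0.6051 -0.042 ] 0.04987126455880898
```

carry_out(deltas="0 1.5 -0.4 0 20;0 3 -0.8 0 20;0 4.5 -1.2 0 20;0 5 -1.4 0 20;0 5 -1.4 0 20")

```text
clock: 12.65
ee_pos: [0.5756, -0.2117, 0.2774]
tcp_rot: [[0.962, 0.274, -0.004], [0.274, -0.962, 0.005], [-0.002, -0.006, -1.0]]
contact_force: [-5.8, 13.0, -11.9]
width: 0.0499
```

```bash
python3 st.py w9;python3 -c "
import cv2
a=cv2.imread('pics/w6.png');b=cv2.imread('pics/w9.png')
cv2.imwrite('pics/w69.png',cv2.hconcat([cv2.resize(x[140:300,150:350],(400,320)) for x in(a,b)]))"
```

```text
12.65 [ 0.5756 -0.2117  0.2774] F tool [ -2.0205 -14.0066  11.9545] M tool [ 2.5626 -0.5814 -0.0504] 0.04988937742819003
```

View pics/w69.png

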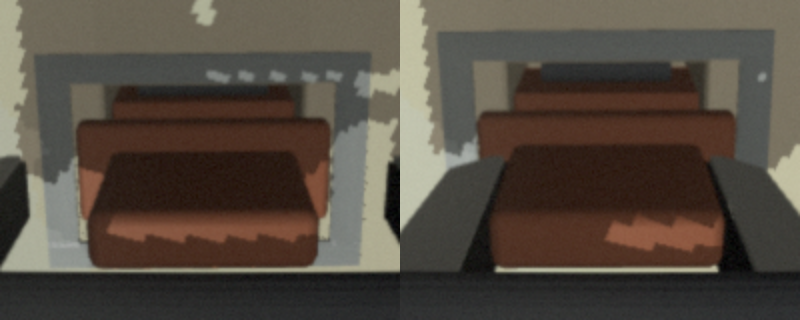

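carry_out(deltas="0 -1.5 0 0 20;0 -3 0 0 20;0 -4.5 0 0 20;0 -6 0 0 20;0 -7.5 -0.5 0 20;0 -9 -1 0 20;0 -9 -1 0 20")

```text
clock: 13.28
ee_pos: [0.5739, -0.2058, 0.2784]
tcp_rot: [[0.962, 0.273, -0.001], [0.273, -0.962, -0.001], [-0.001, 0.001, -1.0]]
contact_force: [-0.3, -4.0, -23.8]
width: 0.0499
```

```bash
python3 st.py
```

```text
13.2833 [ 0.5739 -0.2058  0.2784] F tool [-1.3355  3.7905 23.7703] M tool [-1.1769 -0.4855 -0.0748] 0.04993597710148614
```

carry_out(deltas="0 -1.5 0.6 0 20;0 -3 0.6 0 20;0 -4.5 0.4 0 20;0 -6 0 0 20;0 -6 0 0 20")

```text
clock: 13.7
ee_pos: [0.5726, -0.2012, 0.2801]
tcp_rot: [[0.962, 0.273, 0.002], [0.273, -0.962, -0.004], [0.0, 0.004, -1.0]]
contact_force: [-3.1, -9.2, -13.4]
width: 0.0499
```

```bash
python3 st.py
```

```text
13.7 [ 0.5726 -0.2012  0.2801] F tool [-5.4439  7.9174 13.3991] M tool [-1.7795 -1.139  -0.1278] 0.049909127771727894
```

carry_out(deltas="0 -1.5 -0.3 0 20;0 -3 -0.6 0 20;0 -4 -1 0 20;0 -4 -1 0 20")

```text
clock: 14.03
ee_pos: [0.5716, -0.1979, 0.2812]
tcp_rot: [[0.962, 0.273, 0.002], [0.273, -0.962, -0.005], [0.001, 0.005, -1.0]]
contact_force: [-2.2, -12.5, -14.4]
width: 0.0498
```

carry_out(deltas="0 1.5 0 0 20;0 3 0 0 20;0 4.5 0 0 20;0 6 0 0 20;0 7.5 0 0 20;0 9 0 0 20;0 9 0 0 20")

```text
clock: 14.62
ee_pos: [0.5733, -0.2032, 0.2813]
tcp_rot: [[0.962, 0.273, -0.001], [0.273, -0.962, 0.003], [-0.0, -0.003, -1.0]]
contact_force: [-9.4, 7.7, -4.2]
width: 0.0497
```

```bash
python3 st.py w10
```

```text
14.6167 [ 0.5733 -0.2032  0.2813] F tool [-6.8859 -9.9748  4.219 ] M tool [ 1.8256 -1.4355 -0.0112] 0.04973026521247678
```

View pics/w10.png

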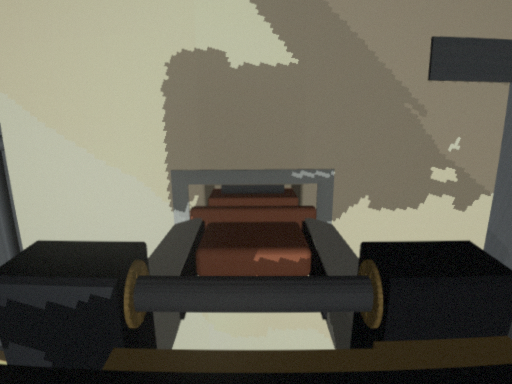

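carry_out(deltas="-0.5 1.5 -0.6 0 20;-0.5 3 -1 0 20;-0.5 4.5 -1.3 0 20;-0.5 6 -1.6 0 20;-0.5 6 -1.6 0 20")

```text
clock: 15.08
ee_pos: [0.5746, -0.2082, 0.2828]
tcp_rot: [[0.962, 0.274, -0.001], [0.274, -0.962, 0.004], [0.0, -0.004, -1.0]]
contact_force: [-8.0, 12.0, -6.0]
width: 0.0501
```

```bash
python3 st.py
```

```text
15.0833 [ 0.5746 -0.2082  0.2828] F tool [ -4.4324 -13.7043   6.0532] M tool [ 2.528  -0.9119 -0.0649] 0.05008188389051573
```

carry_out(deltas="-0.3 1.5 -0.5 0 20;-0.3 3 -1 0 20;-0.3 4.5 -1.6 0 20;-0.3 5 -2 0 20;-0.3 5 -2 0 20")

```text
clock: 15.5
ee_pos: [0.5757, -0.2124, 0.2839]
tcp_rot: [[0.962, 0.274, -0.001], [0.274, -0.962, 0.005], [0.0, -0.006, -1.0]]
contact_force: [-5.1, 13.9, -11.5]
width: 0.0498
```

```bash
python3 st.py
```

```text
15.5 [ 0.5757 -0.2124  0.2839] F tool [ -1.0541 -14.7267  11.5468] M tool [ 2.7554 -0.2463 -0.0328] 0.049788766989557344
```

carry_out(deltas="0 -1.5 0 0 20;0 -3 0 0 20;0 -4.5 0 0 20;0 -6 0 0 20;0 -7.5 0 0 20;0 -9 -0.5 0 20;0 -10.5 -1 0 20;0 -10.5 -1 0 20")

```text
clock: 16.17
ee_pos: [0.5736, -0.2057, 0.2851]
tcp_rot: [[0.962, 0.273, 0.002], [0.273, -0.962, -0.002], [0.001, 0.002, -1.0]]
contact_force: [2.5, -3.1, -16.2]
width: 0.0497
```

```bash
python3 st.py
```

```text
16.1667 [ 0.5736 -0.2057  0.2851] F tool [ 1.4821  3.6507 16.1792] M tool [-1.0969  0.2954 -0.0451] 0.04971127064618864
```

carry_out(deltas="0 -1.5 0 0 20;0 -3 0 0 20;0 -4.5 -0.5 0 20;0 -6 -1 0 20;0 -7.5 -1.5 0 20;0 -9 -1.8 0 20;0 -9 -1.8 0 20")

```text
clock: 16.75
ee_pos: [0.5715, -0.1982, 0.2875]
tcp_rot: [[0.962, 0.273, 0.003], [0.273, -0.962, -0.004], [0.002, 0.005, -1.0]]
contact_force: [4.1, -8.9, -14.6]
width: 0.0497
```

```bash
python3 st.py w11
```

```text
16.75 [ 0.5715 -0.1982  0.2875] F tool [ 1.5046  9.5995 14.6214] M tool [-2.1764  0.0794 -0.0713] 0.04965801022812173
```

View pics/w11.png

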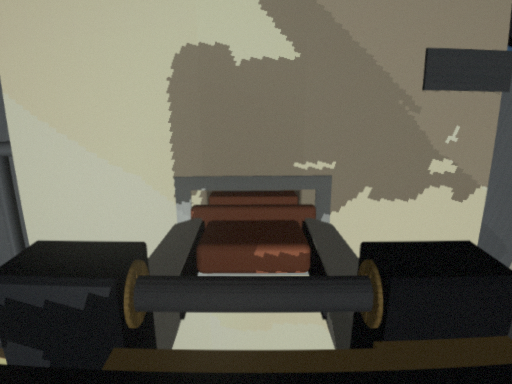

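carry_out(deltas="0 1.5 0 0 20;0 3 0 0 20;0 4.5 0 0 20;0 6 0 0 20;0 7.5 0 0 20;0 9 -0.5 0 20;0 10.5 -1 0 20;0 10.5 -1 0 20")

```text
clock: 17.47
ee_pos: [0.5734, -0.2045, 0.2879]
tcp_rot: [[0.962, 0.274, -0.001], [0.274, -0.962, 0.004], [0.0, -0.004, -1.0]]
contact_force: [-3.2, 10.5, -1.5]
width: 0.0496
```

```bash
python3 st.py
```

```text
17.4667 [ 0.5734 -0.2045  0.2879] F tool [ -0.2297 -10.98     1.5714] M tool [ 2.2728 -0.1088 -0.0258] 0.04956693147934768
```

carry_out(deltas="0 1.5 -0.5 0 20;0 3 -1 0 20;0 4.5 -1.5 0 20;0 6 -2 0 20;0 7.5 -2.5 0 20;0 9 -3 0 20;0 9 -3 0 20")

```text
clock: 18.05
ee_pos: [0.5757, -0.2128, 0.29]
tcp_rot: [[0.962, 0.274, -0.002], [0.274, -0.962, 0.005], [-0.001, -0.006, -1.0]]
contact_force: [-2.5, 11.9, -7.4]
width: 0.05
```

```bash
python3 st.py
```

```text
18.05 [ 0.5757 -0.2128  0.29  ] F tool [  0.8569 -12.1032   7.5006] M tool [ 2.3742  0.2753 -0.1051] 0.04999968506066367
```

carry_out(deltas="0 -1.5 0 0 20;0 -3 0 0 20;0 -4.5 -0.3 0 20;0 -6 -0.6 0 20;0 -7.5 -1 0 20;0 -9 -1.5 0 20;0 -10.5 -2 0 20;0 -10.5 -2 0 20")

```text
clock: 18.72
ee_pos: [0.5733, -0.2055, 0.2917]
tcp_rot: [[0.962, 0.273, 0.0], [0.273, -0.962, -0.001], [-0.0, 0.001, -1.0]]
contact_force: [4.8, -1.8, -19.1]
width: 0.0498
```

```bash
python3 st.py
```

```text
18.7167 [ 0.5733 -0.2055  0.2917] F tool [ 4.1424  2.9996 19.0895] M tool [-0.9413  1.0086 -0.0182] 0.04980473353576173
```

carry_out(deltas="0 -1.5 0 0 20;0 -3 0 0 20;0 -4.5 -0.5 0 20;0 -6 -1 0 20;0 -7.5 -1.5 0 20;0 -8 -1.8 0 20;0 -8 -1.8 0 20")

```text
clock: 19.3
ee_pos: [0.5714, -0.1987, 0.294]
tcp_rot: [[0.962, 0.273, 0.001], [0.273, -0.962, -0.003], [0.0, 0.003, -1.0]]
contact_force: [6.2, -6.4, -17.3]
width: 0.0502
```

```bash
python3 st.py
```

```text
19.3 [ 0.5714 -0.1987  0.294 ] F tool [ 4.1806  7.7586 17.3042] M tool [-1.6604  0.8236 -0.0852] 0.05021948161254035
```

carry_out(deltas="0.3 1.5 0 0 20;0.3 3 0 0 20;0.3 4.5 0 0 20;0.3 6 0 0 20;0.3 7.5 0 0 20;0.3 9 -0.5 0 20;0.3 10.5 -1 0 20;0.3 10.5 -1 0 20")

```text
clock: 19.97
ee_pos: [0.5738, -0.2065, 0.2952]
tcp_rot: [[0.962, 0.274, -0.001], [0.274, -0.962, 0.002], [-0.001, -0.002, -1.0]]
contact_force: [-1.6, 5.7, -10.5]
width: 0.0498
```

```bash
python3 st.py w12; python3 -c "
from h import *
d=shot('side','s12');cv2.imwrite('pics/s12c.png',cv2.resize(d['img'][140:310,90:290,::-1],(700,595),interpolation=2))"
```

```text
19.9667 [ 0.5738 -0.2065  0.2952] F tool [ 0.0843 -5.9287 10.4952] M tool [ 1.2504  0.0367 -0.087 ] 0.049845486658873714
```

View pics/w12.png

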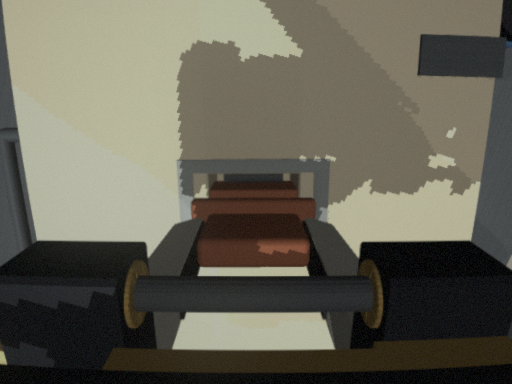

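View pics/s12c.png

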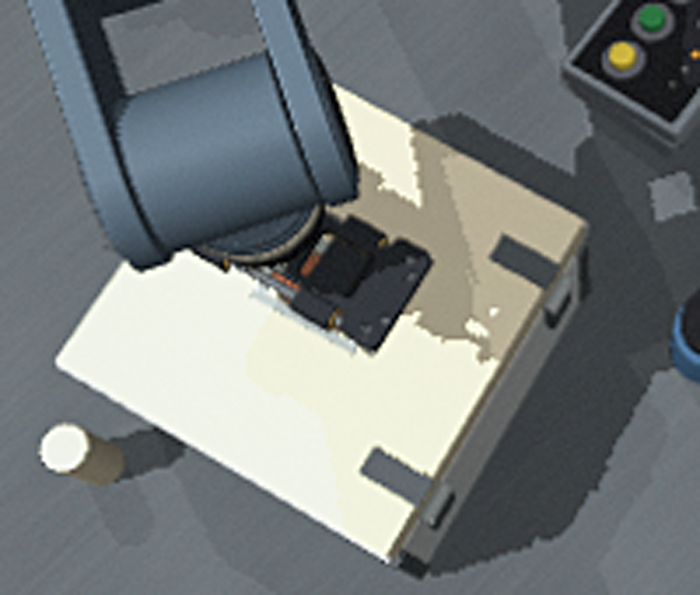

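The lid is shut and the plug has not slipped in the grip (collar at row 205). I keep rocking.

carry_out(deltas="0 1.5 -0.3 0 20;0 3 -0.7 0 20;0 4.5 -1.2 0 20;0 6 -1.7 0 20;0 7.5 -2 0 20;0 7.5 -2 0 20")

```text
clock: 20.57
ee_pos: [0.5757, -0.213, 0.2969]
tcp_rot: [[0.962, 0.274, -0.002], [0.274, -0.962, 0.004], [-0.001, -0.004, -1.0]]
contact_force: [-2.3, 8.7, -11.0]
width: 0.0499
```

```bash
python3 st.py
```

```text
20.5667 [ 0.5757 -0.213   0.2969] F tool [ 0.1736 -8.9905 11.0597] M tool [ 1.8724  0.0783 -0.0636] 0.049896055287544316
```

carry_out(deltas="0 -1.5 0 0 20;0 -3 0 0 20;0 -4.5 0 0 20;0 -6 -0.3 0 20;0 -7.5 -0.6 0 20;0 -9 -1 0 20;0 -9 -1 0 20", squeeze=40)

```text
clock: 21.15
ee_pos: [0.5737, -0.2064, 0.298]
tcp_rot: [[0.962, 0.273, -0.0], [0.273, -0.962, -0.001], [-0.0, 0.001, -1.0]]
contact_force: [2.1, -3.6, -17.9]
width: 0.0497
```

```bash
python3 st.py
```

```text
21.15 [ 0.5737 -0.2064  0.298 ] F tool [ 1.0352  4.024  17.9347] M tool [-1.1693  0.1621 -0.0055] 0.04970690581140282
```

carry_out(deltas="0 -1.5 0 0 20;0 -3 0 0 20;0 -4.5 -0.4 0 20;0 -6 -0.8 0 20;0 -7.5 -1.2 0 20;0 -9 -1.5 0 20;0 -9 -1.5 0 20")

```text
clock: 21.73
ee_pos: [0.5713, -0.1981, 0.3006]
tcp_rot: [[0.962, 0.273, 0.001], [0.273, -0.962, -0.002], [0.0, 0.003, -1.0]]
contact_force: [0.1, -5.0, -12.7]
width: 0.0495
```

```bash
python3 st.py w13
```

```text
21.7333 [ 0.5713 -0.1981  0.3006] F tool [-1.2575  4.8574 12.7247] M tool [-1.3733 -0.3222 -0.0663] 0.04954422681115372
```

View pics/w13.png

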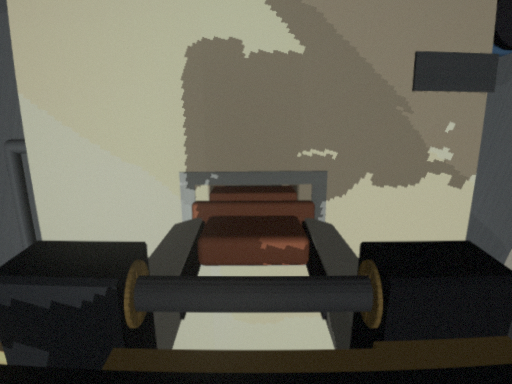

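carry_out(deltas="0 1.5 0 0 20;0 3 0 0 20;0 4.5 0 0 20;0 6 0 0 20;0 7.5 -0.3 0 20;0 9 -0.6 0 20;0 10.5 -1 0 20;0 10.5 -1 0 20")

```text
clock: 22.45
ee_pos: [0.5737, -0.2056, 0.3013]
tcp_rot: [[0.962, 0.274, -0.001], [0.274, -0.962, 0.004], [-0.0, -0.004, -1.0]]
contact_force: [-5.8, 7.9, -0.8]
width: 0.0499
```

carry_out(deltas="0 1.5 -0.5 0 20;0 3 -1 0 20;0 4.5 -1.5 0 20;0 6 -1.8 0 20;0 7.5 -2 0 20;0 7.5 -2 0 20")

```text
clock: 22.95
ee_pos: [0.576, -0.2134, 0.3032]
tcp_rot: [[0.962, 0.274, -0.001], [0.274, -0.962, 0.003], [0.0, -0.003, -1.0]]
contact_force: [-4.4, 4.4, -2.5]
width: 0.0498
```

```bash
python3 st.py
```

```text
22.95 [ 0.576  -0.2134  0.3032] F tool [-3.0364 -5.4135  2.5371] M tool [ 1.3961 -0.6802 -0.0501] 0.04983102321900511
```

carry_out(deltas="-0.3 -1.5 -0.5 0 20;-0.3 -3 -0.5 0 20;-0.3 -4.5 -1 0 20;-0.3 -6 -1 0 20;-0.3 -7.5 -1.5 0 20;-0.3 -8.5 -2 0 20;-0.3 -8.5 -2 0 20")

```text
clock: 23.53
ee_pos: [0.5741, -0.2071, 0.3056]
tcp_rot: [[0.962, 0.273, 0.002], [0.273, -0.962, -0.002], [0.001, 0.003, -1.0]]
contact_force: [1.7, -4.9, -2.6]
width: 0.0493
```

```bash
python3 st.py
```

```text
23.5333 [ 0.5741 -0.2071  0.3056] F tool [0.2349 5.1993 2.5902] M tool [-1.229  -0.0382 -0.0476] 0.04934098519217307
```

Nearly free now, with the pull roughly equal to the plug's weight. Rise a little at a time.

carry_out(deltas="0 0 -1 0 20;0 0 -2 0 20;0 0 -3 0 20;0 0 -3 0 20")

```text
clock: 23.87
ee_pos: [0.5741, -0.2076, 0.3087]
tcp_rot: [[0.962, 0.273, 0.002], [0.273, -0.962, -0.003], [0.001, 0.003, -1.0]]
contact_force: [2.1, -6.4, -1.7]
width: 0.0496
```

```bash
python3 st.py w14
```

```text
23.8667 [ 0.5741 -0.2076  0.3087] F tool [0.2783 6.7704 1.7704] M tool [-1.5438 -0.0731 -0.1097] 0.04959492486421997
```

View pics/w14.png

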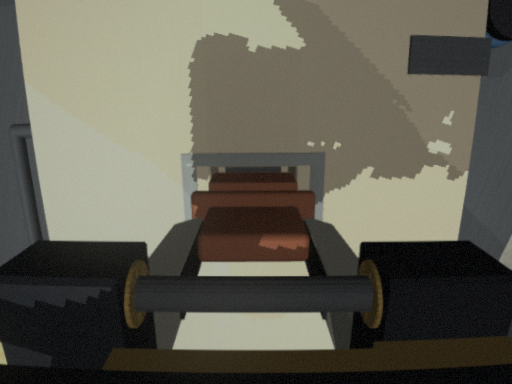

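```bash
cat > lean.py <<'E'
from h import *
import sys
# tool-frame model: plug in grip; params: s=handle height offset along tool (mm, + = plug lower), dy, lean
def draw(d,name,s,dy,lean,z=None):
    o=arm.get_obs();T=np.eye(4);T[:3,:3]=o['tcp_rot'];T[:3,3]=o['ee_pos']
    Rl=np.array([[1,0,0],[0,np.cos(lean),-np.sin(lean)],[0,np.sin(lean),np.cos(lean)]])
    im=cv2.resize(d['img'][:,:,::-1],None,fx=3,fy=3,interpolation=cv2.INTER_CUBIC)
    for a,b,h,c in[(25,7,17,(255,255,0)),(34,14,-23,(0,255,0)),(34,14,-31,(0,160,0))]:
        pts=[]
        for sx,sy in((1,1),(1,-1),(-1,-1),(-1,1)):
            q=Rl@np.array([sx*a,sy*b,h])      # plug axes (kiln-like x,y,z up), lean about x
            t=np.array([q[0],-q[1]+dy,-q[2]+3+s])/1000   # to tool axes
            w=T@np.append(t,1); pts.append(np.array(proj(d,w[:3]))*3)
        cv2.polylines(im,[np.array(pts,int)],True,c,1)
    cv2.imwrite('pics/'+name+'.png',im[420:900,470:1070])
if __name__=='__main__':
    n=sys.argv[1];d=shot('wrist',n)
    ims=[]
    for l in map(float,sys.argv[3:]):
        draw(d,n+'x',float(sys.argv[2]),0,l);i=cv2.imread('pics/'+n+'x.png');cv2.putText(i,str(l),(20,40),0,1,(255,255,255),2);ims.append(cv2.resize(i,(400,320)))
    cv2.imwrite('pics/'+n+'L.png',cv2.hconcat(ims[:2]))
E
python3 lean.py w15 5 0 0.12
```

```text
(no output)
```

View pics/w15L.png

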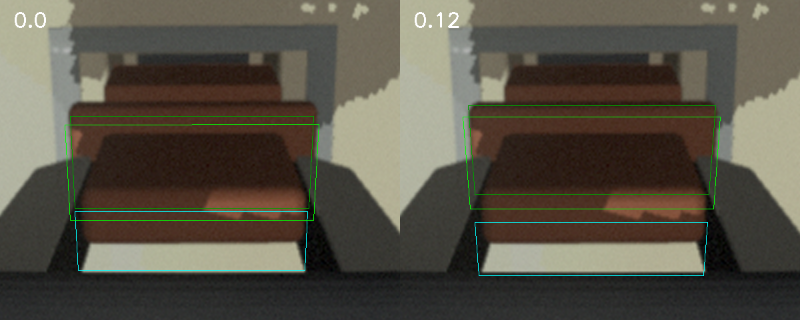

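```bash
cat > lfit.py <<'E'
from h import *
from scipy.optimize import least_squares
import sys
# rows (crop px): collar bottom +y edge, collar top +y edge, blade top +y edge, blade top -y edge; columns left,right of collar
def fit(d,rows,cols):
    C=np.array(d['T_tool_cam']);dd=dict(d);dd['V']=np.linalg.inv(C)
    rr=[(r*1.5+420)/3 for r in rows];cc=[(c*1.5+470)/3 for c in cols]
    P=[(0,14,-31),(0,14,-23),(0,7,17),(0,-7,17)]
    def res(p):
        s,dy,l,dx=p;Rl=np.array([[1,0,0],[0,np.cos(l),-np.sin(l)],[0,np.sin(l),np.cos(l)]])
        f=lambda q:proj(dd,(lambda v:np.array([v[0]+dx,-v[1]+dy,-v[2]+3+s])/1000)(Rl@np.array(q)))
        return [f(q)[1]-r for q,r in zip(P,rr)]+[f((-34,14,-23))[0]-cc[0],f((34,14,-23))[0]-cc[1]]
    r=least_squares(res,[5,0,0,0],x_scale=[5,5,.1,1]);print('slip,dy,lean,dx',r.x,'res',r.fun)
if __name__=='__main__':
    d=arm.capture('wrist');a=list(map(float,sys.argv[1:]));fit(d,a[:4],a[4:])
E
python3 lfit.py 103 116 190 242 70 317
```

```text
slip,dy,lean,dx [12.28145826 -1.89988088 -0.03234182  0.42536391] res [ 1.18205097 -1.81951554 -1.08947089  1.68557371  0.66378405 -0.66352252]
```

carry_out(deltas="0 0 -2 0 20;0 0 -4 0 20;0 0 -6 0 20;0 0 -8 0 20;0 0 -10 0 20;0 0 -10 0 20")

```text
clock: 24.52
ee_pos: [0.5737, -0.2065, 0.3185]
tcp_rot: [[0.962, 0.273, 0.001], [0.273, -0.962, -0.0], [0.001, 0.001, -1.0]]
contact_force: [0.2, -1.9, -0.2]
width: 0.0496
```

```bash
python3 st.py w16; python3 lean.py w17 12 0 -.05
```

```text
24.5167 [ 0.5737 -0.2065  0.3185] F tool [-0.3467  1.912   0.1869] M tool [-0.4621 -0.1139 -0.008 ] 0.049620423037229314
```

View pics/w17L.png

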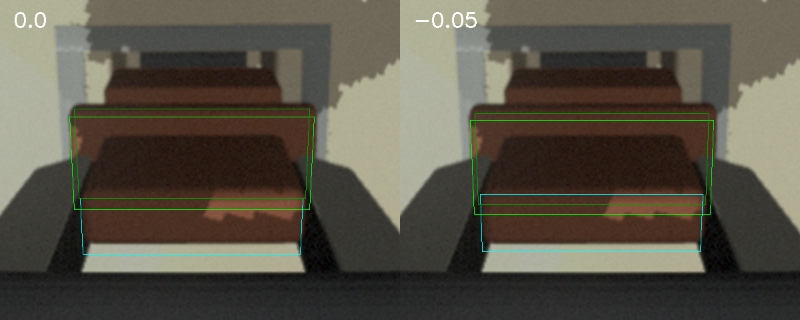

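Lean is close to zero and the forces are small. Lift the rest of the way out.

carry_out(deltas="0 0 -4 0 20;0 0 -8 0 20;0 0 -12 0 20;0 0 -16 0 20;0 0 -20 0 20;0 0 -24 0 20;0 0 -28 0 20;0 0 -30 0 20;0 0 -30 0 20")

```text
clock: 25.37
ee_pos: [0.5737, -0.2065, 0.3483]
tcp_rot: [[0.962, 0.273, 0.001], [0.273, -0.962, -0.0], [0.001, 0.001, -1.0]]
contact_force: [-0.9, 0.8, -2.2]
width: 0.0499
```

```bash
python3 st.py; python3 lean.py w18 11 0 -.05;  python3 -c "
from h import *
np.set_printoptions(precision=4,suppress=True)
d=shot('side','s18');t=shot('top','t18')
cv2.imwrite('pics/s18c.png',cv2.hconcat([cv2.resize(d['img'][160:310,110:260,::-1],(400,400),interpolation=2),cv2.resize(t['img'][150:300,265:415,::-1],(400,400),interpolation=2)]))
for q in('plug','plug_handle'):
  print(q,[(e['uv'],e['confidence']) for x in(d,t) for e in arm.tip_of(x,q)[:1]])"
```

```text
25.3667 [ 0.5737 -0.2065  0.3483] F tool [-0.6575 -1.0195  2.226 ] M tool [-0.0895 -0.0466 -0.0081] 0.04992072554950261
plug [([185.3, 218.4], 0.35), ([338.5, 220.0], 0.76)]
plug_handle [([174.4, 209.9], 0.4), ([346.1, 219.1], 0.74)]
```

View pics/w18L.png

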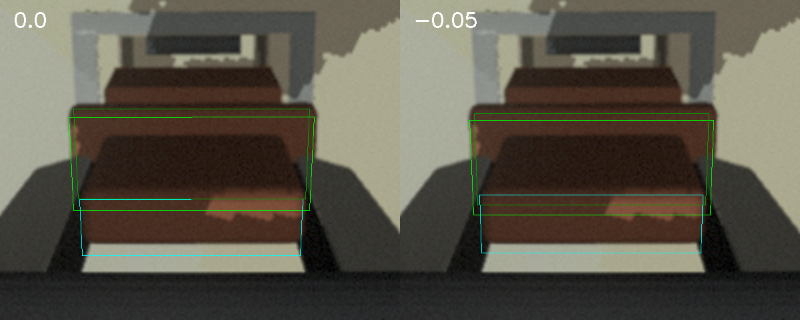

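View pics/s18c.png

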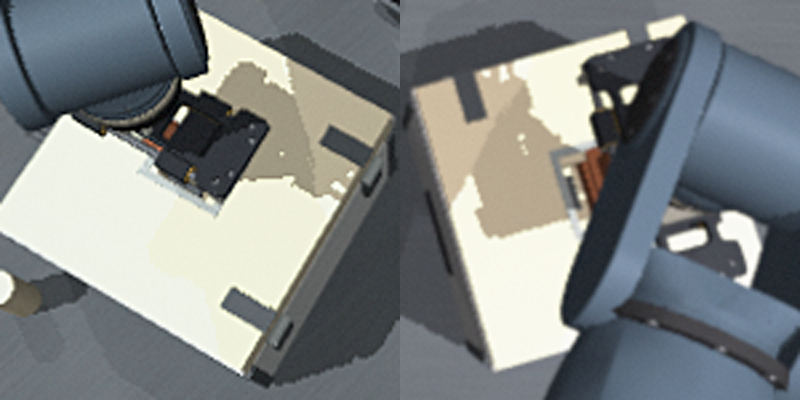

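View pics/w18.png

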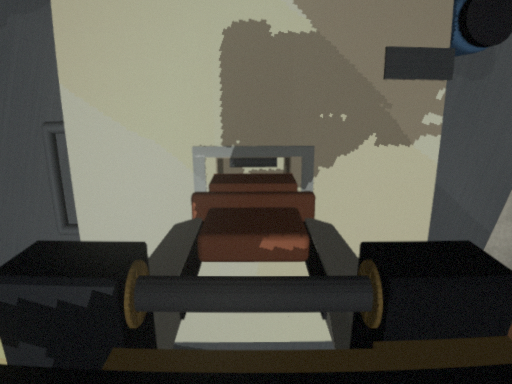

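```bash
python3 - <<'E'
from lfit import *
d=arm.capture('wrist')
inv=lambda r:(r*3-420)/1.5
ic=lambda c:(c*3-470)/1.5
print('upright ref, expected slip 3');fit(d,[inv(199.5),inv(205),inv(246.5),inv(273)],[ic(189),ic(314.5)])
fit(d,[103,116,190,243],[70,317])
E
python3 st.py
```

```text
upright ref, expected slip 3
slip,dy,lean,dx [ 8.04613633  1.55631569 -0.01939568 -0.49316799] res [ 0.48197835 -0.97091334 -0.95826048  1.40827089  0.5543601  -0.55388008]
slip,dy,lean,dx [12.0019338  -1.94150882 -0.03129856  0.42371471] res [ 1.20263523 -1.77807622 -0.883477    1.42343744  0.56921376 -0.56898758]
25.7667 [ 0.5735 -0.2064  0.3476] F tool [0.2758 0.3895 2.3039] M tool [ 0.0011 -0.0356 -0.0001] 0.049594432354176675
```

carry_out(deltas="0 0 0 0 20;0 0 0 0 20;0 0 0 0 20;0 0 0 0 20;0 0 0 0 20;0 0 0 0 20")

```text
clock: 26.27
ee_pos: [0.5736, -0.2064, 0.3477]
tcp_rot: [[0.962, 0.273, -0.0], [0.273, -0.962, 0.0], [-0.0, -0.0, -1.0]]
contact_force: [0.4, 0.0, -0.4]
width: 0.0499
```

```bash
python3 st.py; python3 -c "
from bench import arm
print(arm.close_job())"
```

```text
26.2667 [ 0.5736 -0.2064  0.3477] F tool [0.4234 0.0689 0.3539] M tool [-0.0645 -0.0432 -0.0246] 0.04993644693562052
the job is handed in; nothing more can be done
None
```

I pressed blue, red and green in that order, each down to its stop, and let each one up before the next. I then gripped the plug by the ends of its blade, rocked it left and right until it came free, and lifted it straight up. I handed the job in at about 26 s; it reported no verdict.

**Last checks:**
- **Grip:** the jaws were still on the 50 mm blade, at 49.9 mm opening.
- **Plug:** the wrist picture and model fit put its lean within about 0.03 rad, its foot about 20 mm above the lid, and the plug within a few mm of the hole's centre.
- **Lid:** it looked shut in the last side picture.
- **Keys:** I did not recheck them after pressing green. Blue and red showed as up at that point, and the arm did not touch the keys again.

**Disagreements and doubts:**
- **Pull while rocking:** it reached about 24 N once, just over the 23 N that lifts the lid. I eased off at once and saw no lid movement, but the lid angle was not measured.
- **Slip in the grip:** the plug slid down between the pads. The model fit says 12 mm; allowing for its error on a known pose, about 7 mm. Either way the foot should be within the allowed height.
- **Final force:** the vertical reading was about 2.2 N, roughly the plug's weight, just after lifting, but only 0.4 N in the last reading. I put that down to sensor noise, since grip width and position had not changed.
- **Key height:** the cameras placed the keys about 6 mm lower than where the fingers touched them, so I pressed by force instead.

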